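# Stand the red marker in the pen cup

### The arm

A 6-joint arm with a two-finger parallel gripper is mounted at the origin on a cart in front of the work surface, level with it; the furniture and walls round the work are solid. World frame = base frame: x ahead of the robot, y to its left, z up, the work surface at z = 0. Lengths are in m, angles in rad, forces in N, time in s.
With the tool pointing down it reaches from about 0.275 to 0.85 m from the base axis. Payload 5.2 kg.
Tool frame: the origin (TCP) lies midway between the tips of the shut fingers; the grasp point (between the pads) lies 19 mm behind it; z points along the fingers, y is the direction in which the jaws open and shut (so a half turn about z gives the same grasp; the last joint's range is limited). The gripper opens to 85 mm and grips with 20 to 120 N. Pads are 22 mm wide; open, the fingers measure 114 mm over their backs; the gripper's body (76 mm by 85 mm) begins 54 mm behind the grasp point. The pads swing forward as they close: fully open they stand 13 mm farther back than shut.
Start: joints at [-1.333, 0.259, 1.535, -0, 1.348, -0.203], TCP at [0.235, -0.497, 0.231] pointing down, gripper open.
Joint ranges: [-3.14, 3.14], [-0.91, 2.08], [0.19, 2.58], [-1.22, 4.36], [0.22, 2.71], [-3.12, 3.12]. Speed limits (rad/s): [2.57, 2.57, 3.14, 3.14, 3.14, 3.14].

### API

Orientations are given as a unit quaternion [x, y, z, w].
In Python, from bench import get_state, get_image, calibration, robot, silhouettes, spot_point gives the robot as it stands. The module is installed in compiled form; this text tells all that it offers.
- The arm moves only by the shell command python3 -m pendant 'ROWS'. ROWS is JSON, a list of rows, each a list of 7 numbers: the gripper command: -1 is shut, 1 is fully open, values between are in proportion, then the shift along the tool's x, y, z in m, then the turn, a rotation vector about the tool's x, y, z in degrees. In form: [[hand, dx, dy, dz, ax, ay, az], ...]. A call has 1 to 12 rows; each row is the pose to reach, as a shift and turn from the pose commanded when the call began, along the tool's axes at that moment; what a row does not reach only later rows make up. A row lasts 1/12 s, in which the tool goes at most 41.7 mm and 7.16 degrees, less where a joint would pass 70% of its speed; a pose out of reach is approached as far as the arm can. A call with a gripper value outside its range is refused whole. The fingers move at their own pace and stop on an object; the grip force is fixed at half the most. Time passes only in rows, so rows that repeat a pose let the fingers close. It gives the time, the measured TCP pose, the force and the opening at its end, in the units of the state.
- get_state(): the state, without advancing time (a new reading comes with each control period).
- get_image(name): name is "scene" or "top" or "wrist"; returns the picture (384x512x3 uint8, red, green, blue); there is no depth.
- calibration(name): a dict with "camera_matrix" (3x3 intrinsics, pixels), "extrinsics" (4x4, takes a point from camera to world coordinates). Camera axes: x right, y up, looking along -z (the intrinsics and any distortion apply to the point x, -y, -z); pixel columns grow to the right and rows downward; lengths in m; the calibration is good to about 2 mm. The wrist camera is an equidistant fisheye: a pixel r from the principal point sees the ray r / f radians off the axis. A picture is of the moment at which its call begins: read the wrist's pose just before it. calibration takes no time and is no camera call; for the wrist camera it gives the pose at the moment of the call.
- robot.sign_off(): hands the job in, once; it reports no verdict.
Trained networks look in the newest picture that a camera, given by its name, has taken for a name from the list of things; names that differ only in an ending like _2 or _b are one class to them, and where a whole thing is asked for, a point or a joint stands for the part that bears it (a point fixed in the world has none). Each returns a list of dicts, best first, with "conf" (0 to 1); they miss things now and then, are a little off and sometimes report something else, mostly with a low value. They report only what shows in the picture. A call takes as long as a camera call. They do not tell look-alikes from the thing itself.
- silhouettes(label, camera): "pixels" (384x512 bool, what is visible of it) and "position" ([column, row] in pixels, amid what is visible of it).
- spot_point(label, camera): "position" ([column, row] in pixels: a listed point, or the origin of a listed thing).
The state is a dict: "t": time; "joint_pos": joint angles; "qd": joint speeds; "joint_torque": joint torques, N m; "tool_pos": TCP position; "tcp_rot": TCP orientation; "wrist_force": force on the tool from outside, world axes, zero at the start; "ft_torque": the same for the moment, N m; "finger_gap": finger opening in m.
Only numpy, scipy, OpenCV 4.12 (cv2) and the standard library are available. Lean on these libraries where they do the work, as an engineer would, in place of code of your own. Each camera call takes 0.05 s, during which the arm holds its last target.

### The job

Take the red marker out of the sloping marker rest and stand it, cap end up, in the blue pen cup, then let go of it. Leave the black marker in the rest and keep the cup standing.

Things in the scene. Friction and masses are not known exactly. Their poses are not given: they have to be found in the camera images.
- marker_red: Marker, red cap, white barrel, round, 16 mm, 135 mm long, 14 to 28 g. It starts leaning 35 degrees from vertical in a groove of the rest, cap end up; the lower 78 mm lie in the groove, the upper 55 mm stand free, where fingers can close from both sides. Long axis = its y, +y to the cap end. Origin at mid length on its side: cap end's centre at (0, +67.5, 8) mm, lower end's at (0, -67.5, 8) mm.
- marker_red_foot (a point): Centre of the lower (barrel) end of the red marker, opposite its cap.
- marker_black: A marker of the same shape, size and axes with a black cap, leaning in the other groove, its centre line 84 mm beside the red one; it must stay there.
- pen_cup: Plain blue round cup, open at the top, loose on the worktop, heavy for its size (0.28 to 0.46 kg). Outside diameter 53 mm (55 mm at its foot), 85 mm high, wall 4 mm, inside diameter 45 mm, inner floor 6 mm above the worktop. Origin: centre of its underside; z up.
- marker_rest: Grey rest on a black 115 x 130 x 8 mm base, fixed. Origin: centre of the base's underside, z up. Two open grooves 20 mm wide at y = +42 and -42 mm lean 35 degrees from vertical, upper end toward its +x, roughly away from the robot; a marker rests on a ledge and lifts straight up and out. Grooves' upper ends are 92 mm above the worktop, the markers' cap ends about 140 mm.
Not all that is in view belongs to the job. Several things look just like the pen_cup: the one meant starts farthest to the robot's right.

How it is judged:
At the end, for the whole second after the job is handed in: the red marker stands in the blue pen cup, cap end up and leaning at most 28 degrees, its foot down near the cup's floor (less than 25 mm above the worktop) and within 25 mm of the cup's axis, at rest; the cup stands upright (within 6 degrees); the black marker is within 30 mm of its start (horizontal distance between marker_red_foot and pen_cup below 0.025 m and height (world z) of marker_red_foot below 0.025 m and angle between marker_red's own y axis and vertical below 0.49 rad and linear speed of marker_red below 0.02 m/s and angle between pen_cup's own z axis and vertical below 0.1 rad and distance of marker_black from where it was at the start of the episode below 0.03 m); the robot touches nothing.
It fails at once if the black marker is disturbed (moved more than 30 mm) (distance of marker_black from where it was at the start of the episode above 0.03 m).
It fails at once if the pen cup is tipped (more than 30 degrees) (angle between pen_cup's own z axis and vertical above 0.52 rad).
It also fails if it takes over 38 s, if anything falls off the work surface, if the arm or the gripper's body presses on something with over 40 N, if the wrist force passes 120 N, or if a joint passes its speed limit or range.

## Working session

There is one attempt and no reset: what is moved stays moved. The work goes in short steps, Python scripts to look and compute and a shell command to move; the robot and the scene stay as the last step left them, time stands still between calls to the robot, and variables do not carry over. Pictures are saved under pics/ and viewed, and the job is handed in when it is done.

```bash
mkdir -p pics; python3 - <<'E'
from bench import *
import cv2,numpy as np
s=get_state();print({k:np.round(v,3) for k,v in s.items()})
for c in ["scene","top","wrist"]:
    im=get_image(c);cv2.imwrite(f"pics/{c}0.png",im[:,:,::-1])
    k=calibration(c);print(c,np.round(k["camera_matrix"],1).tolist(),np.round(k["extrinsics"],3).tolist(),[x for x in k])
    for l in ["marker_red","marker_black","pen_cup","marker_rest"]:
        print(l,[(np.round(d["position"],1).tolist(),round(d["conf"],2),int(d["pixels"].sum())) for d in silhouettes(l,c)],[(np.round(d["position"],1).tolist(),round(d["conf"],2)) for d in spot_point(l,c)])
    print([(np.round(d["position"],1).tolist(),round(d["conf"],2)) for d in spot_point("marker_red_foot",c)])
print(get_state()["t"])
E
```

```text
{'t': np.float64(0.0), 'joint_pos': array([-1.333e+00,  2.590e-01,  1.536e+00, -1.000e-03,  1.348e+00,
       -2.030e-01]), 'qd': array([-0.   , -0.   ,  0.001,  0.   , -0.   , -0.   ]), 'joint_torque': array([  0.742, -43.402, -28.447,   0.411,  -0.091,  -0.054]), 'tool_pos': array([ 0.234, -0.497,  0.231]), 'tcp_rot': array([ 0.976,  0.219, -0.   , -0.   ]), 'wrist_force': array([ 0.377,  0.17 , -0.163]), 'ft_torque': array([ 0.024, -0.019, -0.021]), 'finger_gap': np.float64(0.085)}
scene [[378.8, 0.0, 253.8], [0.0, 378.8, 192.9], [0.0, 0.0, 1.0]] [[-0.857, 0.358, -0.372, 0.077], [-0.516, -0.586, 0.625, 0.765], [0.006, 0.728, 0.686, 0.785], [0.0, 0.0, 0.0, 1.0]] ['camera_matrix', 'extrinsics']
marker_red [([222.6, 219.1], 0.68, 272)] [([218.6, 218.2], 0.65)]
marker_black [([197.3, 235.0], 0.84, 328)] [([196.5, 233.7], 0.52)]
pen_cup [([256.2, 157.1], 0.93, 426), ([241.3, 280.3], 0.59, 838), ([199.1, 235.3], 0.44, 384)] [([256.0, 168.8], 0.93), ([239.1, 293.5], 0.65)]
marker_rest [([212.0, 247.1], 0.85, 1825)] [([210.9, 250.3], 0.64)]
[([232.3, 241.4], 0.79)]
top [[497.3, 0.0, 260.3], [0.0, 497.3, 191.0], [0.0, 0.0, 1.0]] [[-0.027, 0.988, -0.153, 0.28], [-0.999, -0.024, 0.023, 0.153], [0.019, 0.153, 0.988, 1.082], [0.0, 0.0, 0.0, 1.0]] ['camera_matrix', 'extrinsics']
marker_red [([201.6, 169.8], 0.65, 345)] [([203.3, 168.7], 0.76)]
marker_black [([158.9, 166.9], 0.85, 364), ([200.8, 170.6], 0.18, 261)] [([161.0, 163.0], 0.77)]
pen_cup [([149.8, 238.5], 0.97, 730), ([338.4, 146.3], 0.62, 806)] [([152.4, 238.1], 0.74), ([334.0, 149.0], 0.66)]
marker_rest [([185.3, 179.6], 0.97, 2605)] []
[([204.7, 198.5], 0.7)]
wrist [[297.3, 0.0, 254.2], [0.0, 297.3, 188.7], [0.0, 0.0, 1.0]] [[0.426, 0.856, 0.293, 0.31], [-0.905, 0.403, 0.138, -0.46], [-0.0, -0.324, 0.946, 0.373], [0.0, 0.0, 0.0, 1.0]] ['camera_matrix', 'extrinsics']
marker_red [] []
marker_black [] []
pen_cup [] []
marker_rest [] []
[]
1.5
```

```bash
python3 - <<'E'
import cv2
a=cv2.imread("pics/top0.png");cv2.imwrite("pics/top0x.png",cv2.resize(a[90:290,100:370],None,fx=2.9,fy=2.9,interpolation=cv2.INTER_CUBIC))
a=cv2.imread("pics/scene0.png");cv2.imwrite("pics/scene0x.png",cv2.resize(a[130:330,150:350],None,fx=3,fy=3,interpolation=cv2.INTER_CUBIC))
E
```

```text
(no output)
```

View pics/top0.png

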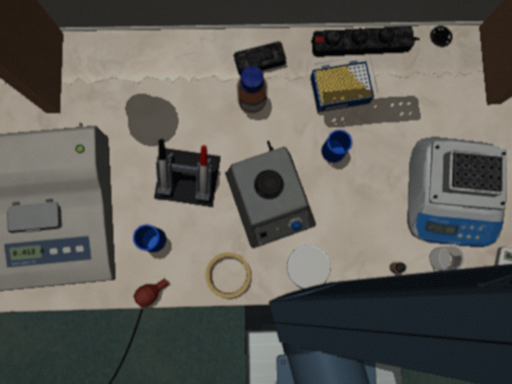

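View pics/top0x.png

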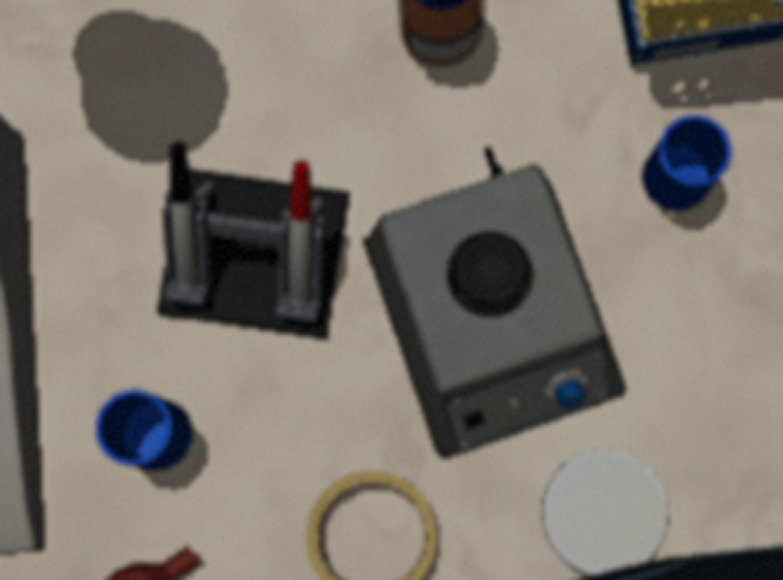

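View pics/scene0.png

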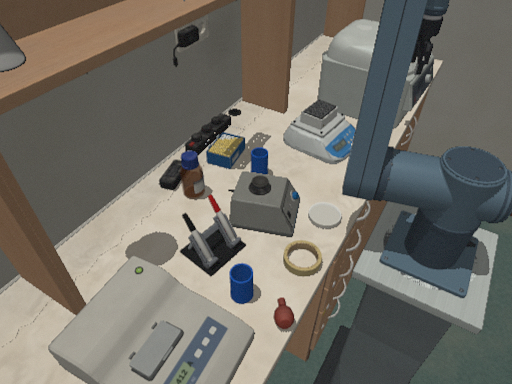

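View pics/scene0x.png

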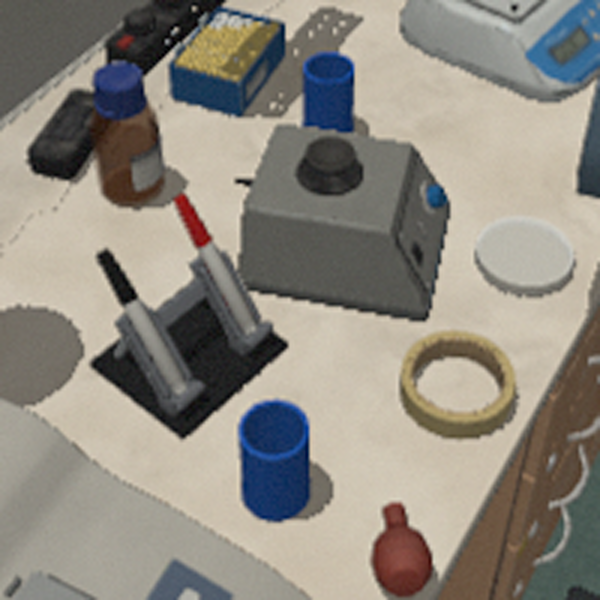

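The top view's right side is the robot's right (−y). So the cup meant is the one at top (337,147), scene (259,160), behind the hotplate, and not the cup next to the rest. Red marker cap tip is at top (204,146) and scene (210,196). Black marker cap tip is at top (161,140) and scene (185,215).

```bash
cat > h.py <<'E'
from bench import *
import cv2,numpy as np
from scipy.optimize import least_squares
from scipy.spatial.transform import Rotation as R
def proj(P,k):
    P=np.atleast_2d(P);K=np.array(k["camera_matrix"]);E=np.array(k["extrinsics"])
    c=(P-E[:3,3])@E[:3,:3]; c=c*[1,-1,-1]
    return np.c_[K[0,0]*c[:,0]/c[:,2]+K[0,2],K[1,1]*c[:,1]/c[:,2]+K[1,2]]
def hullmask(P,k):
    m=np.zeros((384,512),np.uint8);h=cv2.convexHull(proj(P,k).astype(np.float32)).reshape(-1,2)
    cv2.fillConvexPoly(m,np.round(h*16).astype(np.int32),1,shift=4);return m>0
th=np.linspace(0,2*np.pi,48,endpoint=False);C=np.c_[np.cos(th),np.sin(th),0*th]
def cup(x,y):return np.r_[C*.0275+[x,y,0],C*.0265+[x,y,.085]]
def cyl(a,b,r):
    d=(b-a)/np.linalg.norm(b-a);u=np.cross(d,[0,0,1]);u/=np.linalg.norm(u);v=np.cross(d,u)
    c=np.cos(th)[:,None]*u+np.sin(th)[:,None]*v
    return np.r_[a+r*c,b+r*c]
def tri(ps):  # list of (cam,pixel)
    ks={c:calibration(c) for c,_ in ps}
    f=lambda X:np.concatenate([proj(X,ks[c])[0]-p for c,p in ps])
    r=least_squares(f,[.4,0,.05]);return r.x,np.abs(r.fun).max()
E
python3 - <<'E'
from h import *
t=lambda a,b:tri([("top",a),("scene",b)])
print("redtip",t((204.1,146.4),(210.3,196.3)))
print("blktip",t((161.4,140.6),(184.7,214.7)))
print("redfoot",t((204.7,198.5),(232.3,241.4)))
ks={c:calibration(c) for c in("top","scene")}
get_image("top");get_image("scene")
sil={c:silhouettes("pen_cup",c) for c in ks}
m={"top":max(sil["top"],key=lambda d:d["position"][0]),"scene":min(sil["scene"],key=lambda d:d["position"][1])}
for c in m: print(c,m[c]["position"],m[c]["conf"])
def cen(mm): ys,xs=np.nonzero(mm);return np.array([(xs.min()+xs.max())/2,(ys.min()+ys.max())/2,xs.mean(),ys.mean()])
for use in (["top"],["scene"],["top","scene"]):
    f=lambda q:np.concatenate([(lambda A,B:cen(A)-cen(B))(hullmask(cup(*q),ks[c]),m[c]["pixels"])[[0,2] if c=="scene" else [0,1,2,3]] if 1 else 0 for c in use])
    # top edge based for scene (occluded base): use coarse grid
    r=least_squares(f,[.35,0] if 0 else [.42,-.0],diff_step=.02); print(use,r.x,r.fun)
# marker+rest fit: params x,y of red cap, yaw
def model(q):
    x,y,yaw=q[:3];d=np.array([np.sin(np.radians(35))*np.cos(yaw),np.sin(np.radians(35))*np.sin(yaw),np.cos(np.radians(35))])
    tip=np.array([x,y,q[3]]);side=np.array([-np.sin(yaw),np.cos(yaw),0])
    return tip,tip-.135*d,tip+.084*side,tip+.084*side-.135*d
obs={"top":[(204.1,146.4),(204.7,198.5),(161.4,140.6)],"scene":[(210.3,196.3),(232.3,241.4),(184.7,214.7)]}
def f(q):
    a,b,c,d=model(q);return np.concatenate([(proj(np.array([a,b,c]),ks[k])-obs[k]).ravel()*[1,1,.5,.5,1,1] for k in ks])
r=least_squares(f,[.45,.27,0,.14]);print(r.x,np.round(r.fun,1),[np.round(v,4) for v in model(r.x)])
E
```

```text
redtip (array([0.51708746, 0.23772575, 0.1330477 ]), np.float64(0.293470878280516))
blktip (array([0.53054705, 0.32084706, 0.13415088]), np.float64(0.11426923691635693))
redfoot (array([0.43662561, 0.25044809, 0.01876898]), np.float64(3.3394717001950482))
top [336.3, 144.1] 0.68
scene [256.0, 157.9] 0.83
['top'] [ 0.53320312 -0.        ] [-17.5          0.5        -17.11104912   0.595144  ]
['scene'] [ 0.51454102 -0.        ] [ 0.         -0.00751847]
['top', 'scene'] [ 0.52653809 -0.        ] [-17.           3.5        -17.00992552   3.65257222  -3.
  -3.39102564]
[ 0.51620958  0.23792441 -0.17116458  0.1335459 ] [-0.   0.6 -0.8 -2.2  0.2  0.2 -0.1 -0.   1.  -0.3 -0.   0.1] [array([0.5162, 0.2379, 0.1335]), array([0.4399, 0.2511, 0.023 ]), array([0.5305, 0.3207, 0.1335]), array([0.4542, 0.3339, 0.023 ])]
```

```bash
python3 - <<'E'
from h import *
ks={c:calibration(c) for c in("top","scene")}
im={c:get_image(c) for c in ks}
sil={c:silhouettes("pen_cup",c) for c in ks}
m={"top":max(sil["top"],key=lambda d:d["position"][0])["pixels"],"scene":min(sil["scene"],key=lambda d:d["position"][1])["pixels"]}
best={}
for x in np.arange(.48,.58,.002):
  for y in np.arange(-.06,.04,.002):
    v={}
    for c in ks:
        h=hullmask(cup(x,y),ks[c]); o=h&m[c];v[c]=o.sum()/(h|m[c]).sum()
    v["both"]=v["top"]+v["scene"]
    for c in v:
        if v[c]>best.get(c,(0,))[0]: best[c]=(v[c],round(x,3),round(y,3))
print(best)
x,y=best["both"][1:]
for c in ks:
    a=im[c][:,:,::-1].copy()
    for z,r in((0,.0275),(.085,.0265)): cv2.polylines(a,[np.round(proj(C*r+[x,y,z],ks[c])).astype(np.int32)],True,(0,255,255))
    cy,cx=[int(v.mean()) for v in np.nonzero(m[c])]
    a[m[c]]=a[m[c]]//2+np.array([0,100,0],np.uint8)
    cv2.imwrite(f"pics/cup_{c}.png",cv2.resize(a[cy-50:cy+50,cx-50:cx+50],None,fx=4,fy=4))
a=np.hstack([cv2.imread(f"pics/cup_{c}.png") for c in ks]);cv2.imwrite("pics/cupfit.png",a)
E
```

```text
{'top': (np.float64(0.9076549210206561), np.float64(0.536), np.float64(-0.038)), 'both': (np.float64(1.628295490415674), np.float64(0.536), np.float64(-0.038)), 'scene': (np.float64(0.7444852941176471), np.float64(0.544), np.float64(-0.052))}
```

View pics/cupfit.png

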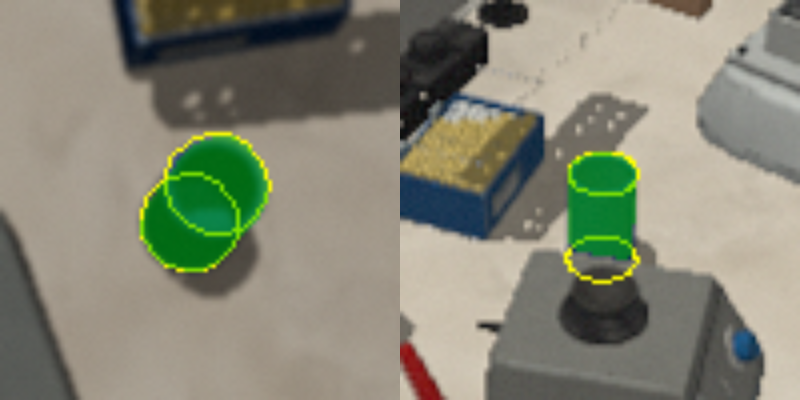

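The model fits the cup at (0.536, −0.038) in both views. Next I'll work out the pick pose: tool pointing down, jaws across the marker, gripping 22 mm below the cap end.

```bash
cat >> h.py <<'E'
def delta(p,Rt):
    s=get_state();R0=R.from_quat(s["tcp_rot"])
    d=R0.inv().apply(np.array(p)-s["tool_pos"]);rv=(R0.inv()*Rt).as_rotvec(degrees=True)
    print("shift",np.round(d,4),"turn",np.round(rv,2),"tcp",np.round(s["tool_pos"],4),"t",round(s["t"],2),"gap",round(s["finger_gap"],4),"F",np.round(s["wrist_force"],1));return d,rv
def tool(yaw,tilt=0): # z down, x along yaw(deg); tilt fwd: z leans toward x
    return R.from_euler('z',yaw,degrees=True)*R.from_euler('y',-tilt,degrees=True)*R.from_euler('x',180,degrees=True)
TIP=np.array([.5163,.2378,.1335]);YAW=-.165
D=np.array([np.sin(np.radians(35))*np.cos(YAW),np.sin(np.radians(35))*np.sin(YAW),np.cos(np.radians(35))])
G=TIP-.022*D; PICK=G-[0,0,.019]
CUP=np.array([.536,-.038])
E
python3 - <<'E'
from h import *
print(tool(0,35).as_matrix()[:,2],G,PICK)
T=tool(np.degrees(YAW))
delta([.38,-.05,.32],T);delta(PICK+[0,0,.1],T)
# hotplate top corners: top pixels/scene pixels
for a,b in [((226,172),(232,196)),((287,147),(243,175))]: print(tri([("top",a),("scene",b)]))
E
```

```text
[ 5.73576436e-01 -1.22464680e-16 -8.19152044e-01] [0.5038527  0.23987265 0.11547866] [0.5038527  0.23987265 0.09647866]
shift [ 0.3223 -0.3427 -0.0887] turn [ 2.000e-02 -1.000e-02  3.471e+01] tcp [ 0.2348 -0.4975  0.2314] t 1.9 gap 0.0854 F [-0.1  0.3 -0.1]
shift [ 0.558  -0.5521  0.0348] turn [ 2.000e-02 -1.000e-02  3.471e+01] tcp [ 0.2348 -0.4975  0.2314] t 1.9 gap 0.0854 F [-0.1  0.3 -0.1]
(array([0.47120214, 0.19798633, 0.12219855]), np.float64(2.3816693795994297))
(array([0.52654563, 0.07106581, 0.07627614]), np.float64(0.06947527099612216))
```

```bash
python3 -m pendant '[[0.2,0.02,-0.02,-0.06,0,0,0],[0.2,0.32,-0.34,-0.09,0,0,34.7],[0.2,0.32,-0.34,-0.09,0,0,34.7],[0.2,0.32,-0.34,-0.09,0,0,34.7],[0.2,0.32,-0.34,-0.09,0,0,34.7],[0.2,0.32,-0.34,-0.09,0,0,34.7],[0.2,0.32,-0.34,-0.09,0,0,34.7],[0.2,0.32,-0.34,-0.09,0,0,34.7],[0.2,0.32,-0.34,-0.09,0,0,34.7],[0.2,0.32,-0.34,-0.09,0,0,34.7],[0.2,0.32,-0.34,-0.09,0,0,34.7],[0.2,0.32,-0.34,-0.09,0,0,34.7]]'; python3 - <<'E'
from h import *
delta(PICK+[0,0,.1],tool(np.degrees(YAW)));print(get_state()["joint_pos"].round(2))
E
```

```text
t: 2.9
tool_pos: [0.3793, -0.0508, 0.3218]
tcp_rot: [0.997, -0.082, 0.001, -0.0]
wrist_force: [1.8, -0.1, -2.2]
finger_gap: 0.051
shift [ 0.0751 -0.307   0.1257] turn [-0.04 -0.08  0.03] tcp [ 0.3793 -0.0508  0.3218] t 2.9 gap 0.051 F [ 1.8 -0.1 -2.2]
[-0.43 -0.11  1.72  0.    1.53  1.31]
```

```bash
python3 -m pendant '[[0.2,0.075,-0.307,0.126,0,0,0],[0.2,0.075,-0.307,0.126,0,0,0],[0.2,0.075,-0.307,0.126,0,0,0],[0.2,0.075,-0.307,0.126,0,0,0],[0.2,0.075,-0.307,0.126,0,0,0],[0.2,0.075,-0.307,0.126,0,0,0],[0.2,0.075,-0.307,0.126,0,0,0],[0.2,0.075,-0.307,0.126,0,0,0],[0.2,0.075,-0.307,0.126,0,0,0],[0.2,0.075,-0.307,0.126,0,0,0],[0.2,0.075,-0.307,0.126,0,0,0]]'; python3 - <<'E'
from h import *
delta(PICK+[0,0,.0],tool(np.degrees(YAW)));print(get_state()["joint_pos"].round(2))
im={c:get_image(c) for c in("wrist","scene")}
k=calibration("wrist");E=np.array(k["extrinsics"]);K=np.array(k["camera_matrix"])
def pw(P):
    c=(np.atleast_2d(P)-E[:3,3])@E[:3,:3]*[1,-1,-1];a=np.arctan2(np.hypot(c[:,0],c[:,1]),c[:,2]);h=np.hypot(c[:,0],c[:,1])
    return np.c_[K[0,0]*a*c[:,0]/h+K[0,2],K[1,1]*a*c[:,1]/h+K[1,2]]
a=im["wrist"][:,:,::-1].copy()
for P in (TIP,TIP-.055*D,TIP-.135*D): u=pw(P)[0];print(u.round(1));cv2.circle(a,tuple(int(v) for v in u.round()),3,(0,255,255),1)
cv2.imwrite("pics/w1.png",a)
print([(d["position"],d["conf"]) for d in silhouettes("marker_red","wrist")])
E
```

```text
t: 3.82
tool_pos: [0.5029, 0.2372, 0.1948]
tcp_rot: [0.997, -0.082, -0.001, 0.0]
wrist_force: [1.3, -0.6, -1.7]
finger_gap: 0.0512
shift [ 0.0006 -0.0029  0.0983] turn [0.05 0.08 0.09] tcp [0.5029 0.2372 0.1948] t 3.82 gap 0.0512 F [ 1.3 -0.6 -1.7]
[ 0.24  0.3   1.57 -0.    1.27  1.97]
[251.4 189.9]
[252.  206.6]
[252.5 221.6]
[]
```

View pics/w1.png

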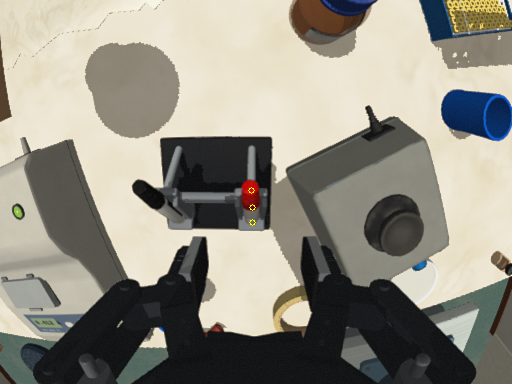

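The wrist view shows the red cap at about (251,193), where the model puts it, midway between the jaws at columns 205 and 305. I'll go straight down.

```bash
python3 -m pendant '[[0.2,0.0,-0.002,0.03,0,0,0],[0.2,0.0,-0.003,0.055,0,0,0],[0.2,0.0,-0.003,0.08,0,0,0],[0.2,0.0,-0.003,0.098,0,0,0],[0.2,0.0,-0.003,0.098,0,0,0],[0.2,0.0,-0.003,0.098,0,0,0]]'; python3 - <<'E'
from h import *
delta(PICK,tool(np.degrees(YAW)))
for c in("wrist","scene"):
    a=get_image(c)[:,:,::-1]
    cv2.imwrite(f"pics/{c}2.png",a if c=="wrist" else cv2.resize(a[120:300,120:320],None,fx=3,fy=3))
E
```

```text
t: 4.47
tool_pos: [0.5037, 0.239, 0.0977]
tcp_rot: [0.997, -0.083, -0.0, 0.0]
wrist_force: [2.2, 0.1, -2.1]
finger_gap: 0.0514
shift [ 0.     -0.0009  0.0012] turn [ 0.02  0.04 -0.08] tcp [0.5037 0.239  0.0977] t 4.47 gap 0.0514 F [ 2.2  0.1 -2.1]
```

View pics/wrist2.png

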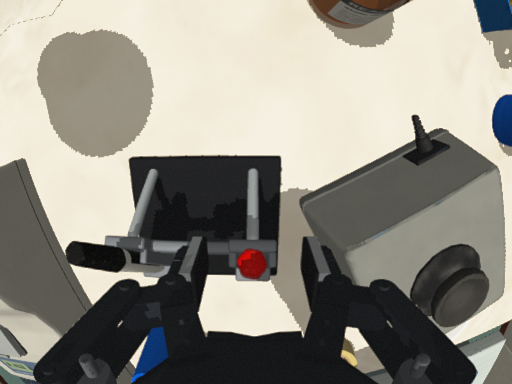

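View pics/scene2.png

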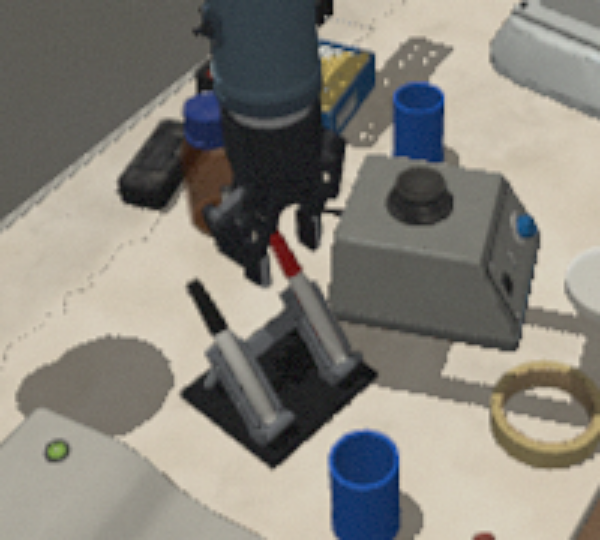

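The red cap, wrist (251,264), lies between the pads and the black marker is clear of the fingers. Closing now.

```bash
python3 -m pendant '[[-1,0,-0.001,0.001,0,0,0],[-1,0,-0.001,0.001,0,0,0],[-1,0,-0.001,0.001,0,0,0],[-1,0,-0.001,0.001,0,0,0],[-1,0,-0.001,0.001,0,0,0],[-1,0,-0.001,0.001,0,0,0],[-1,0,-0.001,0.001,0,0,0],[-1,0,-0.001,0.001,0,0,0]]'; python3 -m pendant '[[-1,0,0,-0.02,0,0,0],[-1,0,0,-0.04,0,0,0],[-1,0,0,-0.07,0,0,0],[-1,0,0,-0.10,0,0,0],[-1,0,0,-0.13,0,0,0],[-1,0,0,-0.15,0,0,0],[-1,0,0,-0.15,0,0,0]]'; python3 - <<'E'
from h import *
for c in("wrist","scene"):
    a=get_image(c)[:,:,::-1]
    cv2.imwrite(f"pics/{c}3.png",a if c=="wrist" else cv2.resize(a[60:300,100:340],None,fx=2.5,fy=2.5))
delta([.50,.1,.28],tool(-12,35))
E
```

```text
t: 5.23
tool_pos: [0.5048, 0.2413, 0.0975]
tcp_rot: [0.997, -0.082, 0.001, -0.0]
wrist_force: [-0.5, -0.5, 6.7]
finger_gap: 0.013
t: 5.82
tool_pos: [0.5063, 0.2418, 0.2511]
tcp_rot: [0.997, -0.082, 0.004, -0.001]
wrist_force: [1.8, -0.0, -1.1]
finger_gap: 0.0132
shift [ 0.0192  0.1399 -0.034 ] turn [-0.8  34.96  2.48] tcp [0.504  0.2412 0.246 ] t 5.92 gap 0.0133 F [ 0.5 -1.  -2.2]
```

View pics/wrist3.png

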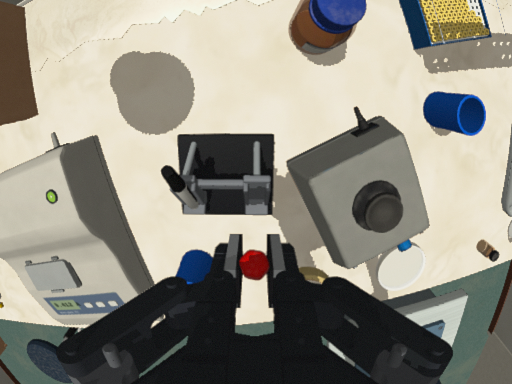

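View pics/scene3.png

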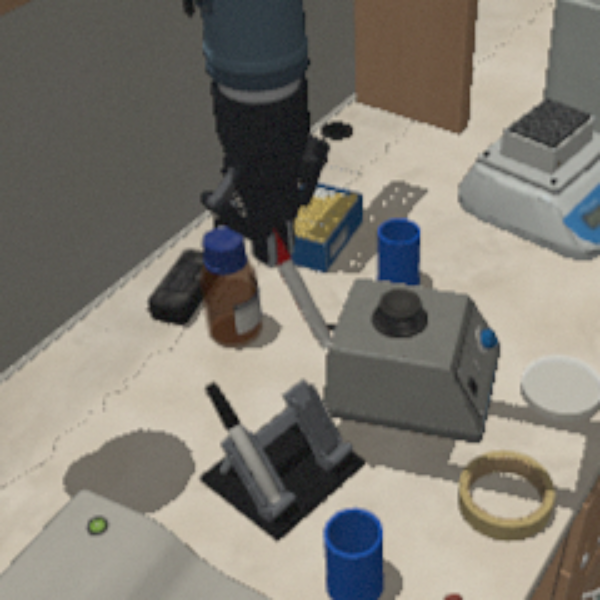

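The red marker is gripped at the cap and is out of the rest; the black one hasn't moved. Next I'll upright it (tilting the tool 35° forward) and carry it over the cup.

```bash
python3 - <<'E'
from h import *
T=tool(-12,35)
p=np.r_[CUP,.265]+.019*T.as_matrix()[:,2];print(p)
delta(p,T)
E
```

```text
[ 0.54665981 -0.04026581  0.24943611]
shift [ 0.0882  0.2706 -0.0034] turn [-0.8  34.96  2.48] tcp [0.504  0.2412 0.246 ] t 5.92 gap 0.0133 F [ 0.5 -1.  -2.2]
```

```bash
python3 -m pendant '[[-1,0.01,0.03,-0.01,-0.1,5,0.3],[-1,0.02,0.06,-0.015,-0.2,10,0.7],[-1,0.03,0.09,-0.015,-0.3,15,1],[-1,0.04,0.12,-0.01,-0.5,20,1.4],[-1,0.05,0.15,-0.005,-0.6,25,1.8],[-1,0.06,0.18,-0.005,-0.7,30,2.1],[-1,0.07,0.21,-0.005,-0.8,35,2.5],[-1,0.08,0.24,-0.005,-0.8,35,2.5],[-1,0.088,0.27,-0.003,-0.8,35,2.5],[-1,0.088,0.271,-0.003,-0.8,35,2.5],[-1,0.088,0.271,-0.003,-0.8,35,2.5],[-1,0.088,0.271,-0.003,-0.8,35,2.5]]'; python3 - <<'E'
from h import *
for c in("wrist","scene","top"):
    a=get_image(c)[:,:,::-1]
    cv2.imwrite(f"pics/{c}4.png",a if c=="wrist" else cv2.resize(a[60:260,150:410] if c=="scene" else a[60:260,230:490],None,fx=3,fy=3))
    print(c,[(np.round(d["position"],1),d["conf"]) for d in spot_point("marker_red_foot",c)],[(np.round(d["position"],1),d["conf"]) for d in silhouettes("marker_red",c)])
T=tool(-12,35)
p=np.r_[CUP,.265]+.019*T.as_matrix()[:,2]
delta(p,T);print(get_state()["joint_pos"].round(2))
E
```

```text
t: 6.92
tool_pos: [0.5452, -0.0407, 0.247]
tcp_rot: [0.949, -0.101, 0.297, 0.031]
wrist_force: [2.0, 0.5, -1.0]
finger_gap: 0.0129
wrist [(array([ 61.4, 331.5]), 0.7)] [(array([251.3, 265.3]), 0.98)]
scene [(array([258.5, 136.1]), 0.69)] []
top [] []
shift [0.0003 0.0003 0.0001] turn [-0.02 -0.01  0.04] tcp [ 0.5464 -0.04    0.2494] t 7.37 gap 0.013 F [ 2.   0.2 -2.7]
[-0.32 -0.08  2.03  0.11  0.58  1.39]
```

View pics/wrist4.png

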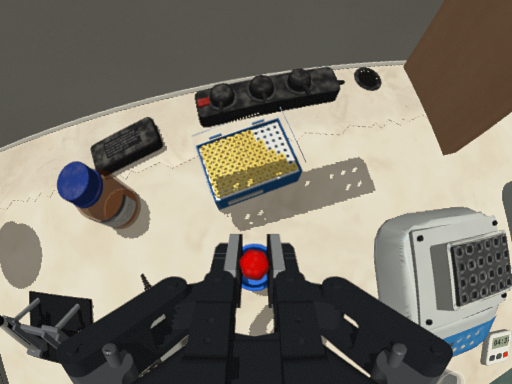

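View pics/scene4.png

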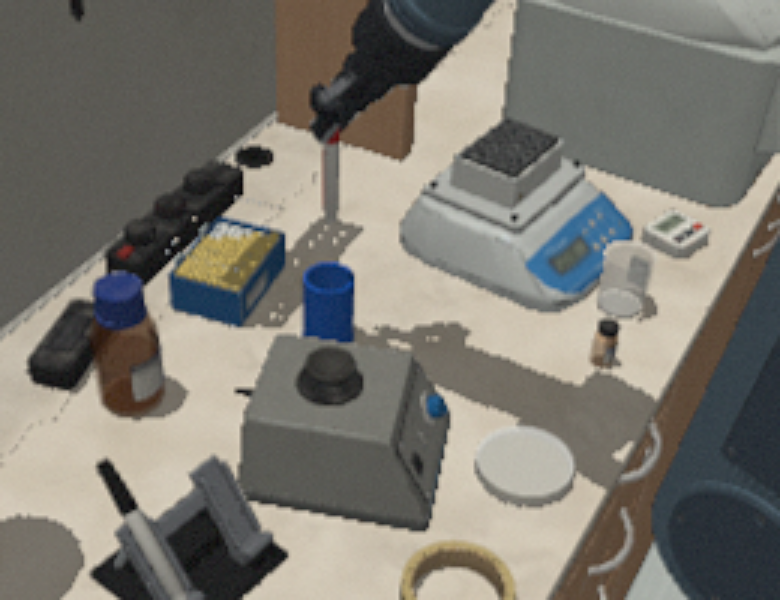

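View pics/top4.png

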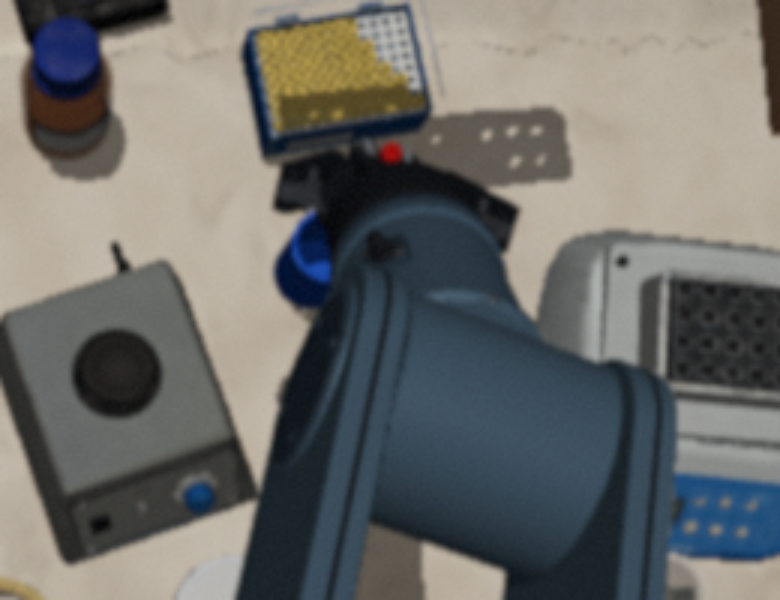

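```bash
python3 - <<'E'
from h import *
s=get_state();Tm=R.from_quat(s["tcp_rot"]).as_matrix();g=s["tool_pos"]-.019*Tm[:,2];print("grasp",g)
print("foot scene exp",proj(g-[0,0,.113],calibration("scene")),"tip top exp",proj(g+[0,0,.022],calibration("top")), "mid scene",proj(g-[0,0,.04],calibration("scene")))
k=calibration("wrist");E=np.array(k["extrinsics"]);K=np.array(k["camera_matrix"])
def pw(P):
    c=(np.atleast_2d(P)-E[:3,3])@E[:3,:3]*[1,-1,-1];h=np.hypot(c[:,0],c[:,1]);a=np.arctan2(h,c[:,2])
    return np.c_[K[0,0]*a*c[:,0]/h+K[0,2],K[1,1]*a*c[:,1]/h+K[1,2]]
a=cv2.imread("pics/wrist4.png")
a=cv2.resize(a,None,fx=6,fy=6,interpolation=cv2.INTER_CUBIC)
dr=lambda P,col:cv2.polylines(a,[np.round(pw(P)*6+2.5).astype(np.int32)],True,col,1)
c3=np.r_[CUP,0]
dr(C*.0265+c3+[0,0,.085],(0,255,255));dr(C*.0275+c3,(0,255,0))
dr(C*.008+g+[0,0,.022],(255,255,255));dr(C*.008+g-[0,0,.113],(255,0,255))
cv2.imwrite("pics/w4z.png",a[1380:1920,1200:1860])
E
```

```text
grasp [ 0.53576941 -0.03769425  0.26493803]
foot scene exp [[259.76953718 133.53369941]] tip top exp [[361.03025418 109.82432723]] mid scene [[260.20320326 111.68199397]]
```

View pics/w4z.png

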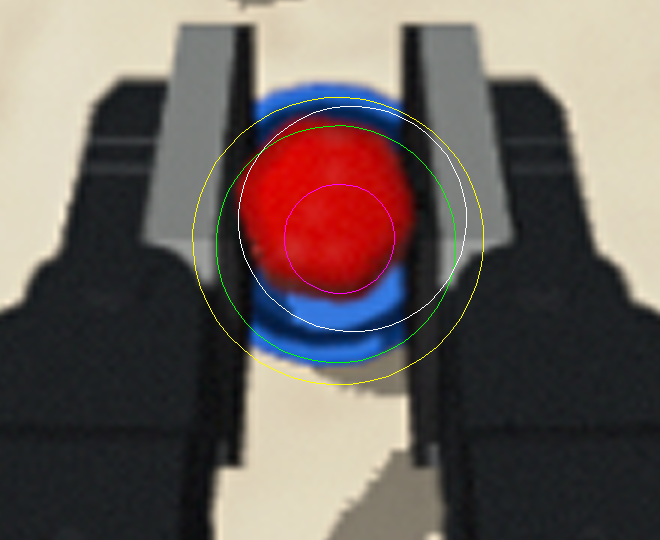

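The cap, marker foot and cup line up to about 2–3 mm in all views, well inside the 14 mm clearance. In the scene view the marker is vertical, its foot at (260,132) against (260,133) expected. I'll lower it in two stages.

```bash
python3 -m pendant '[[-1,-0.014,0,0.020,0,0,0],[-1,-0.029,0,0.041,0,0,0],[-1,-0.040,0,0.058,0,0,0],[-1,-0.050,0,0.072,0,0,0],[-1,-0.057,0,0.082,0,0,0],[-1,-0.057,0,0.082,0,0,0],[-1,-0.057,0,0.082,0,0,0]]'; python3 - <<'E'
from h import *
T=tool(-12,35)
p=np.r_[CUP,.122]+.019*T.as_matrix()[:,2]
delta(p,T)
a=get_image("scene")[:,:,::-1]
cv2.imwrite("pics/scene5.png",cv2.resize(a[90:220,190:330],None,fx=4,fy=4))
E
```

```text
t: 7.95
tool_pos: [0.5465, -0.0405, 0.149]
tcp_rot: [0.949, -0.1, 0.298, 0.031]
wrist_force: [2.5, -0.5, -2.0]
finger_gap: 0.0131
shift [-0.0243 -0.0003  0.0349] turn [ 0.01  0.08 -0.02] tcp [ 0.5465 -0.0405  0.149 ] t 7.95 gap 0.0131 F [ 2.5 -0.5 -2. ]
```

View pics/scene5.png

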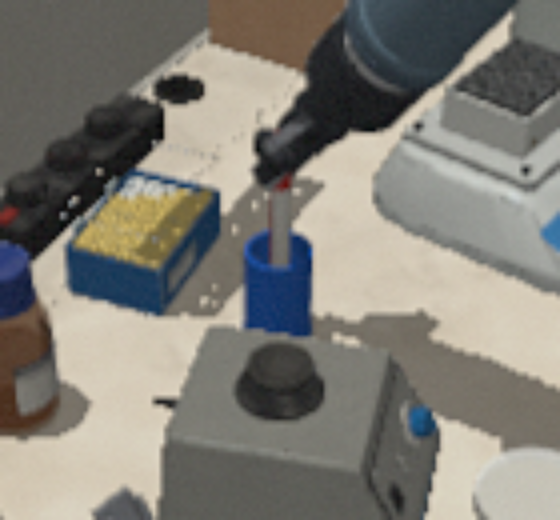

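The foot is inside the cup mouth, entering at picture (281,265). Lowering the rest, slowing near the end.

```bash
python3 -m pendant '[[-1,-0.007,0,0.010,0,0,0],[-1,-0.014,0,0.020,0,0,0],[-1,-0.019,0,0.027,0,0,0],[-1,-0.022,0,0.031,0,0,0],[-1,-0.0235,0,0.0335,0,0,0],[-1,-0.0235,0,0.0335,0,0,0],[-1,-0.0235,0,0.0335,0,0,0]]'; python3 - <<'E'
from h import *
delta([.5467,-.0403,.1064],tool(-12,35))
a=get_image("scene")[:,:,::-1]
cv2.imwrite("pics/scene6.png",cv2.resize(a[90:220,190:330],None,fx=4,fy=4))
E
```

```text
t: 8.58
tool_pos: [0.5478, -0.0432, 0.1194]
tcp_rot: [0.95, -0.099, 0.293, 0.028]
wrist_force: [1.8, 1.0, -2.4]
finger_gap: 0.0132
shift [-0.0087 -0.0026  0.0098] turn [-0.29  0.73 -0.02] tcp [ 0.5478 -0.0432  0.1194] t 8.58 gap 0.0132 F [ 1.8  1.  -2.4]
```

View pics/scene6.png

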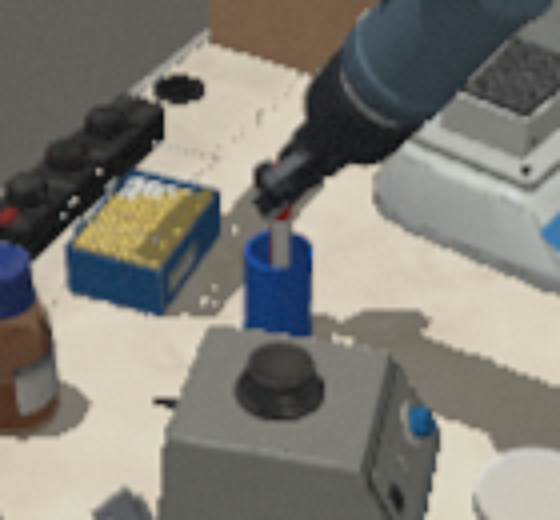

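```bash
python3 - <<'E'
from h import *
s=get_state();print({k:np.round(v,3) for k,v in s.items()})
a=get_image("scene")[:,:,::-1];cv2.imwrite("pics/scene7.png",a)
a=get_image("top")[:,:,::-1];cv2.imwrite("pics/top7.png",a)
s=get_state();print(s["tool_pos"],s["joint_torque"])
E
```

```text
{'t': np.float64(8.633), 'joint_pos': array([-0.33 ,  0.132,  2.208,  0.339,  0.22 ,  1.14 ]), 'qd': array([-0.   , -0.001,  0.005,  0.001,  0.002, -0.002]), 'joint_torque': array([-4.9000e-02, -3.0372e+01, -2.2535e+01,  3.1700e-01, -3.0400e+00,
       -4.0000e-03]), 'tool_pos': array([ 0.548, -0.043,  0.119]), 'tcp_rot': array([ 0.95 , -0.099,  0.293,  0.028]), 'wrist_force': array([ 1.65 , -1.032, -1.068]), 'ft_torque': array([0.08 , 0.084, 0.047]), 'finger_gap': np.float64(0.013)}
[ 0.54742688 -0.0429779   0.11907128] [-3.27086379e-02 -3.04436624e+01 -2.25303662e+01  3.06780478e-01
 -3.04033086e+00  5.39376910e-03]
```

View pics/scene7.png

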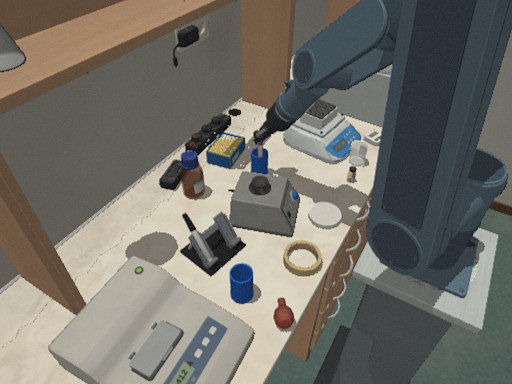

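View pics/top7.png

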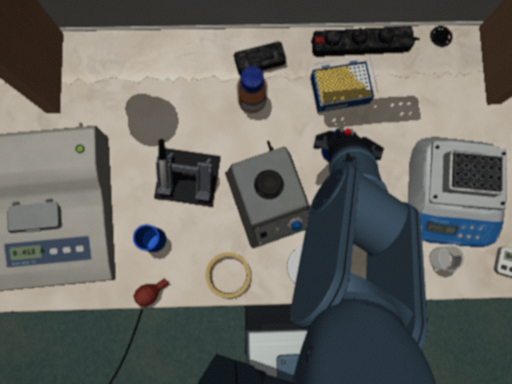

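The joint readings show why it stopped 12 mm short: joint 5 is at its lower limit (0.22), with nothing in contact. I'll reduce the tool tilt, letting the marker lean about 13° inside the cup, so the wrist has room to lower the rest.

```bash
python3 - <<'E'
from h import *
for tilt,zf in((24,.022),(22,.011)):
    l=np.radians(35-tilt);T=tool(-14,tilt);h=np.array([np.cos(np.radians(-14)),np.sin(np.radians(-14)),0])
    foot=np.r_[CUP,zf]-h*(.046-zf)*np.tan(l)
    g=foot+.113*(h*np.sin(l)+np.array([0,0,np.cos(l)]))
    print(foot,g,g+.019*T.as_matrix()[:,2]);delta(g+.019*T.as_matrix()[:,2],T)
E
```

```text
[ 0.53147345 -0.0368714   0.022     ] [ 0.5523944  -0.04208758  0.13292387] [ 0.55989284 -0.04395715  0.11556651]
shift [ 0.0083 -0.0016  0.0099] turn [ -1.27 -10.22   1.77] tcp [ 0.5474 -0.043   0.1191] t 8.73 gap 0.0128 F [ 0.6 -0.7 -1.5]
[ 0.52815964 -0.03604518  0.011     ] [ 0.55282404 -0.0421947   0.12110382] [ 0.55973014 -0.04391659  0.10348732]
shift [ 0.0013 -0.0015  0.0198] turn [ -1.24 -12.22   1.79] tcp [ 0.5474 -0.043   0.1191] t 8.73 gap 0.0128 F [ 0.6 -0.7 -1.5]
```

```bash
python3 -m pendant '[[-1,0.002,-0.0005,0.0025,-0.3,-2.5,0.4],[-1,0.004,-0.001,0.005,-0.6,-5,0.9],[-1,0.006,-0.001,0.0075,-0.9,-7.5,1.3],[-1,0.008,-0.0015,0.010,-1.3,-10.2,1.8],[-1,0.008,-0.0015,0.010,-1.3,-10.2,1.8],[-1,0.008,-0.0015,0.010,-1.3,-10.2,1.8]]'; python3 - <<'E'
from h import *
tilt,zf=22,.011
l=np.radians(35-tilt);T=tool(-14,tilt);h=np.array([np.cos(np.radians(-14)),np.sin(np.radians(-14)),0])
foot=np.r_[CUP,zf]-h*(.046-zf)*np.tan(l);g=foot+.113*(h*np.sin(l)+np.array([0,0,np.cos(l)]))
delta(g+.019*T.as_matrix()[:,2],T);print(get_state()["joint_pos"].round(3))
a=get_image("scene")[:,:,::-1]
cv2.imwrite("pics/scene8.png",cv2.resize(a[90:220,190:330],None,fx=4,fy=4))
E
```

```text
t: 9.23
tool_pos: [0.5602, -0.0439, 0.1151]
tcp_rot: [0.971, -0.119, 0.207, 0.025]
wrist_force: [0.8, 0.0, -2.0]
finger_gap: 0.0131
shift [-0.0052  0.0001  0.0104] turn [-0.   -2.08  0.01] tcp [ 0.5602 -0.0439  0.1151] t 9.23 gap 0.0131 F [ 0.8  0.  -2. ]
[-0.288  0.196  2.03   0.038  0.496  1.497]
```

View pics/scene8.png

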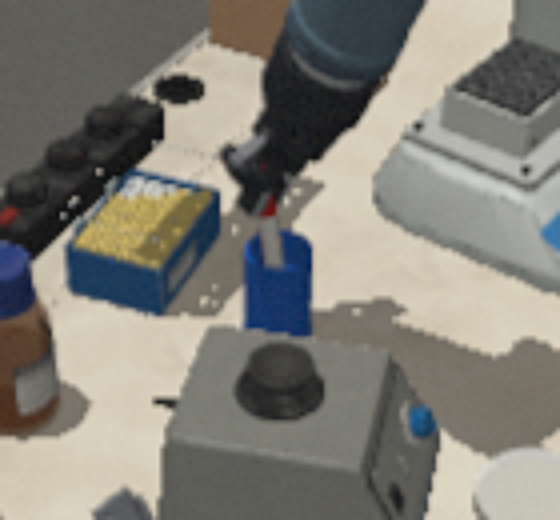

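The limit is cleared (joint 5 now at 0.50) and the marker leans slightly inside the cup. I'll lower the last 11 mm, then release.

```bash
python3 -m pendant '[[-1,-0.002,0,0.004,0,-1,0],[-1,-0.004,0,0.007,0,-2,0],[-1,-0.005,0,0.010,0,-2,0],[-1,-0.005,0,0.010,0,-2,0],[-1,-0.005,0,0.010,0,-2,0]]' && python3 -m pendant '[[-0.2,0,0,0,0,0,0],[-0.2,0,0,0,0,0,0],[-0.2,0,0,0,0,0,0],[-0.2,0,0,0,0,0,0],[-0.2,0,0,0,0,0,0],[-0.2,0,0,0,0,0,0]]'; python3 - <<'E'
from h import *
for c in("wrist","scene"):
    a=get_image(c)[:,:,::-1]
    cv2.imwrite(f"pics/{c}9.png",a if c=="wrist" else cv2.resize(a[90:220,190:330],None,fx=4,fy=4))
E
```

```text
t: 9.7
tool_pos: [0.5585, -0.0437, 0.103]
tcp_rot: [0.974, -0.12, 0.189, 0.023]
wrist_force: [1.1, -0.3, -2.1]
finger_gap: 0.0129
t: 10.2
tool_pos: [0.559, -0.0438, 0.1037]
tcp_rot: [0.974, -0.12, 0.189, 0.023]
wrist_force: [1.2, 0.1, -2.1]
finger_gap: 0.034
```

View pics/wrist9.png

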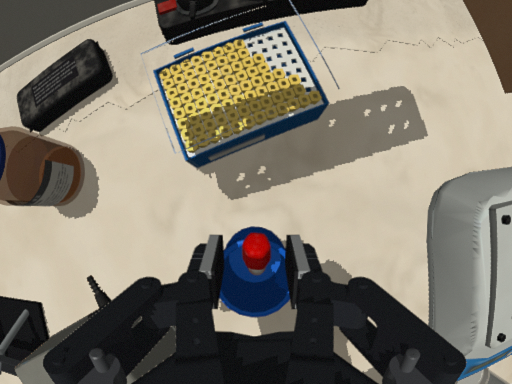

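View pics/scene9.png

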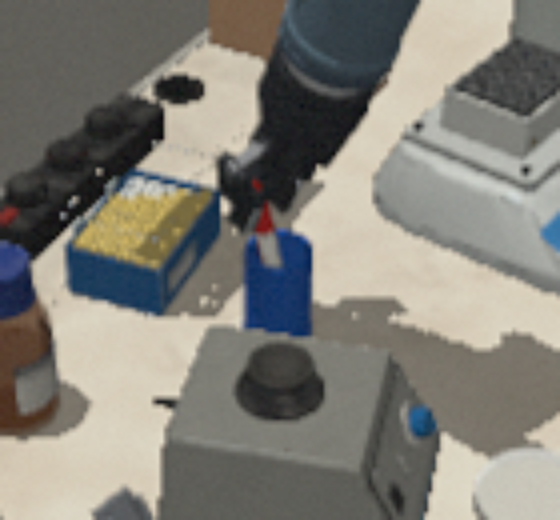

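Released: the red cap, wrist (257,250), stands free between the pads in the cup. Backing out along the tool axis.

```bash
python3 -m pendant '[[0,0,0,-0.01,0,0,0],[0,0,0,-0.03,0,0,0],[0,0,0,-0.06,0,0,0],[0,0,0,-0.09,0,0,0],[0,0,0,-0.12,0,0,0],[0,0,0,-0.15,0,0,0],[0,0,0,-0.18,0,0,0],[0,0,0,-0.18,0,0,0],[0,0,0,-0.18,0,0,0]]'; python3 - <<'E'
from h import *
out=[]
for c in("wrist","scene","top"):
    a=get_image(c)[:,:,::-1].copy()
    print(c,[(l,np.round(d["position"],1).tolist(),round(d["conf"],2)) for l in("marker_red","marker_black") for d in silhouettes(l,c)])
    if c=="scene":a=cv2.resize(a[90:290,150:350],None,fx=3,fy=3)
    cv2.imwrite(f"pics/{c}10.png",a)
print(get_state()["t"],get_state()["tool_pos"])
E
```

```text
t: 11.05
tool_pos: [0.4941, -0.0275, 0.2731]
tcp_rot: [0.974, -0.12, 0.192, 0.024]
wrist_force: [1.2, 0.1, -2.9]
finger_gap: 0.0425
wrist [('marker_red', [254.9, 175.7], 0.66), ('marker_black', [20.9, 270.2], 0.93)]
scene [('marker_red', [256.8, 145.7], 0.63), ('marker_black', [196.6, 233.7], 0.56)]
top [('marker_black', [161.4, 168.5], 0.81)]
11.5 [ 0.49349753 -0.02745321  0.26954405]
```

View pics/wrist10.png

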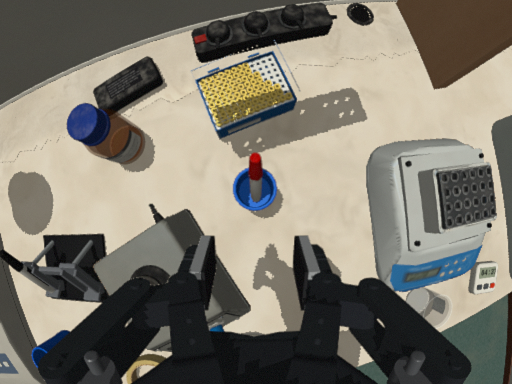

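View pics/scene10.png

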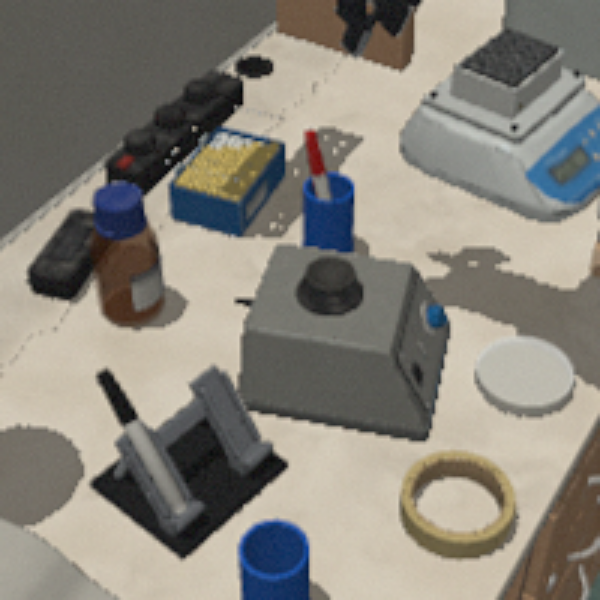

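View pics/top10.png

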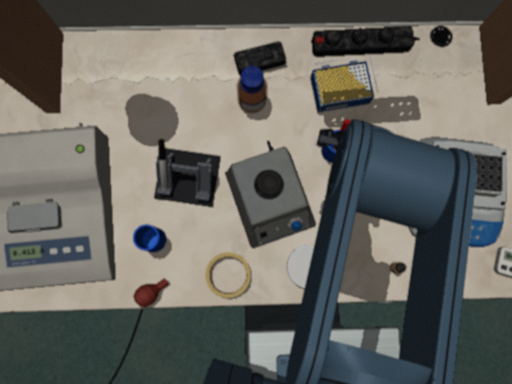

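The marker stands in the cup, cap up and leaning a little. The cup is upright, the black marker is in place and the arm is clear. Before handing in I'll check the lean with numbers.

```bash
python3 - <<'E'
from h import *
tip,e=tri([("scene",(253.7,134.2)),("top",(346.5,122.5))]);print(tip,e)
h=np.hypot(*(tip[:2]-CUP));print("tip off axis",h,"lean if foot opposite wall",np.degrees(np.arcsin(min(1,(h+.012)/.135))),"foot z",tip[2]-np.sqrt(.135**2-(h+.012)**2))
E
python3 - <<'E'
from bench import *
robot.sign_off()
E
```

```text
[ 0.558684   -0.04290677  0.13810282] 0.24143230094540513
tip off axis 0.02320862757542274 lean if foot opposite wall 15.117812499248238 foot z 0.007774954230700792
the job is handed in; nothing more can be done
```

The red marker is standing cap end up in the blue pen cup, and I have handed the job in (t ≈ 11.5 s of 38 s). The cup meant was the one behind the hotplate, farthest to the robot's right.

I gripped the marker by its cap, lifted it out of the rest and tilted it upright. I lowered it into the cup, released it and backed the arm about 0.18 m clear.

**Last checks:**
- **Marker:** it leans about 15° (limit 28°). Its foot is about 8 mm above the worktop. Both figures come from the cap tip found in the scene and top pictures, taking the foot as against the opposite wall; the foot itself could not be seen inside the cup. The top network did not report the red marker, so I read the top tip position from the picture by eye.
- **Cup and black marker:** the cup looks upright. The black marker shows no movement beyond about 2 pixels.
- **Speed at rest:** I did not measure the marker's speed, but it looked settled in the last pictures.

**What went wrong:** during lowering, joint 5 reached its lower limit (0.22 rad) and the tool stopped about 12 mm short. I reduced the tool tilt by about 12° and finished lowering. Joint 5 only read the limit value, and no fault was reported.

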